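# Set the stop blocks in the indexing rail and clamp them

### The job

Swing the clamp bail of the indexing rail up and all the way open, then set every wooden stop block on the bench into the rail: with the block upright, pass its steel foot under the hood, rest the foot on the step there and drag it along the rail until it drops into one of the hidden grooves, one block to a groove, so that the block stands flat on the rail's base plate. When all blocks are down, swing the clamp bail fully shut over them, and leave the other things on the bench where they are.

Things in the scene. Friction and masses are not known exactly. Their poses are not given: they have to be found in the camera images.
- rail: indexing rail fixed to the bench, 380 mm along its y, 170 mm deep (its x from -90 at the front, towards the robot, to +80 at the back), z up. Origin on the bench, midway along y. Aluminium base plate, top at z = 12. Grey hood over the back half. Bearing posts of the bail at x = 55, y = +-186 rise to z = 76
- rail_hood (a point): middle of the lower front edge of the hood: x = -20, y = 0, z = 42 mm of the rail. The hood's plate spans x = -20 to +78, z = 42 to 47, with a back wall and 8 mm end walls, open only to the front. A block whose wood touches the hood's front edge has its origin at x = -45 and its foot tip at x = +30 of the rail
- rail_step (a point): middle of the front upper edge of the step under the hood: x = 0, y = 0, z = 22 mm of the rail. The step lies on the base plate from x = 0 to 70. A block whose foot rides on it has its underside at z = 22; dropped home in a groove, at z = 12, flat on the plate. Riding, it can be lifted up to 10 mm before its foot meets the hood
- rail_groove_zone (a point): a point at x = 15, y = 0, z = 12 mm of the rail. Three grooves hidden under the hood cross the step along x, open to the front, 16 mm wide in y, 10 mm deep (down to the base plate). Each lies anywhere within 18 mm either side of y = +115, 0 and -115 mm of the rail; where exactly is not told and must be felt
- bail (a joint): clamp bail: angle in rad, 0 = fully shut (cross bar level, 3 mm above the tops of seated blocks), growing as it swings up and back, stop at 1.75. Turns about the line x = 55, z = 66 mm of the rail, parallel to its y; bar centre at x = 55 - 100 cos(angle), z = 66 + 100 sin(angle). Stiff hinge: stays where left, about 5 N at the bar. Starts at 0 to 0.4
- bail_handle (a point): middle of the bail's handle: a black round rubber bar 14 mm thick and 80 mm long that continues the bail's cross bar beyond the rail's -y end, at y = -242 mm of the rail, free all round; can be pinched from above, the round bar turning between the fingers
- stop0: wooden stop block, one of up to three alike: wood 50 (x) x 46 (y) x 45 (z) mm, 0.12 to 0.22 kg, with a steel foot bar 12 mm wide (y), 10 mm high, sticking out 50 mm from the lower edge of its +x face, flush with its underside. Origin: centre of the wood's underside; z up, x along the foot. Starts upright on the bench; grip the wood across its 46 mm
- stop0_toe (a point): the tip of stop0's steel foot, at its underside: 75 mm along +x from the block's origin
- stop1: wooden stop block, one of up to three alike: wood 50 (x) x 46 (y) x 45 (z) mm, 0.12 to 0.22 kg, with a steel foot bar 12 mm wide (y), 10 mm high, sticking out 50 mm from the lower edge of its +x face, flush with its underside. Origin: centre of the wood's underside; z up, x along the foot. Starts upright on the bench; grip the wood across its 46 mm
- stop1_toe (a point): the tip of stop1's steel foot, at its underside: 75 mm along +x from the block's origin
- stop2: wooden stop block, one of up to three alike: wood 50 (x) x 46 (y) x 45 (z) mm, 0.12 to 0.22 kg, with a steel foot bar 12 mm wide (y), 10 mm high, sticking out 50 mm from the lower edge of its +x face, flush with its underside. Origin: centre of the wood's underside; z up, x along the foot. Starts upright on the bench; grip the wood across its 46 mm
- stop2_toe (a point): the tip of stop2's steel foot, at its underside: 75 mm along +x from the block's origin
- tin: bystander: empty open tin, 84 mm across, 45 mm high, origin under its centre
- jar: bystander: white jar with a blue cap, 72 mm across, 75 mm high, origin under its centre
- glue: bystander: white bottle, 60 mm across, 170 mm high, origin under its centre
- hammer: bystander: hammer lying on the bench
- wrench: bystander: wrench lying on the bench near the back
- offcut: bystander: wood offcut 70 x 120 x 38 mm, origin under its centre
- screwtray: bystander: black two-part tray 100 x 160 x 40 mm, origin under its centre
Mind the look-alikes: they are no part of the job. Leave any black, green or orange look-alike of the stop1 alone.

How it is judged (in metres and radians):
On the way, in this order (a step that is already met when the one before it is completed fails the run):
1. the clamp bail is swung open (at least 1.3 rad) (value of joint bail above 1.3 rad), for 0.2 s.
2. every stop block stands with its foot dropped home in a groove while the bail is still open (z of each of stop0_toe, stop0, stop1_toe, stop1, stop2_toe, stop2 in the frame of rail below 0.0165 m and x of stop0_toe in the frame of rail between 0.008 and 0.07 m and y of stop0_toe in the frame of rail between -0.18 and 0.18 m and angle between each of stop0, stop1, stop2's own z axis and vertical below 0.08 rad and x of stop1_toe in the frame of rail between 0.008 and 0.07 m and y of stop1_toe in the frame of rail between -0.18 and 0.18 m and x of stop2_toe in the frame of rail between 0.008 and 0.07 m and y of stop2_toe in the frame of rail between -0.18 and 0.18 m and value of joint bail above 1 rad), for 0.2 s.
At the end, for the whole second after the job is handed in: every block present stands upright (within 0.08 rad), underside and foot within 4.5 mm of the base plate, its foot at least 8 mm into a groove under the hood, at rest, and the bail is shut to within 0.08 rad of its stop (z of each of stop0_toe, stop0, stop1_toe, stop1, stop2_toe, stop2 in the frame of rail below 0.0165 m and x of stop0_toe in the frame of rail between 0.008 and 0.07 m and y of stop0_toe in the frame of rail between -0.18 and 0.18 m and angle between each of stop0, stop1, stop2's own z axis and vertical below 0.08 rad and x of stop1_toe in the frame of rail between 0.008 and 0.07 m and y of stop1_toe in the frame of rail between -0.18 and 0.18 m and x of stop2_toe in the frame of rail between 0.008 and 0.07 m and y of stop2_toe in the frame of rail between -0.18 and 0.18 m and value of joint bail below 0.08 rad and linear speed of each of stop0, stop1, stop2 below 0.02 m/s); the robot touches nothing.
It fails at once if one of the other things on the bench is pushed more than 50 mm from its place (distance of any of tin, jar, glue, hammer, wrench, offcut, screwtray from where it was at the start of the episode above 0.05 m).
Of stop0, stop1, stop2 only 2 to 3 are there at a start; the rules pass over those that are not, and their reading is None.
At some moment in a run one of stop0, stop1, stop2 may be knocked a few centimetres aside while the robot is not near it.
It also fails if it takes over 210 s, if anything falls off the work surface, if the arm or the gripper's body presses on something with over 40 N, if the wrist force passes 120 N, or if a joint passes its speed limit or range.

### The arm

A 6-joint arm with a two-finger parallel gripper is mounted at the origin on the work surface. World frame = base frame: x ahead of the robot, y to its left, z up, the work surface at z = 0. Lengths are in mm, angles in rad, forces in N, time in s.
With the tool pointing down it reaches from about 350 to 875 mm from the base axis. Payload 4.2 kg.
Tool frame: the origin (TCP) lies on the mounting face of the last link; the fingertips stand 173 mm ahead of it and the grasp point (between the pads) lies 155 mm ahead of it; z points along the fingers, y is the line along which they close (so a half turn about z gives the same grasp; the last joint's range is limited). The gripper opens to 85 mm and grips with 20 to 120 N. Pads are 22 mm wide; open, the fingers measure 114 mm over their backs; the gripper's body (76 mm by 85 mm) begins 54 mm behind the grasp point. The pads swing forward as they close: fully open they stand 13 mm farther back than shut.
Start: joints at [1.592, 0.385, 0.008, 0, -1.194, -0.259], TCP at [147.197, 607.399, 404.712] pointing down, gripper open.
Joint ranges: [-3.14, 3.14], [-1.21, 2.06], [-1.07, 1.41], [-3.16, 2.05], [-2.99, -0.16], [-3.1, 3.1]. Speed limits (rad/s): [2.79, 2.79, 3.14, 3.14, 3.14, 3.14].

### API

Orientations are given as a unit quaternion [x, y, z, w].
In Python, from bench import arm gives the robot as it stands.
- The arm moves only by the tool carry_out, never from a script. Its argument "rows" is a list of rows, each a list of 7 numbers: the shift along the tool's x, y, z as a fraction of full scale, then the turn, a rotation vector about the tool's x, y, z as a fraction of full scale, then the opening, from -1 (shut) to 1 (fully open). A call has 1 to 12 rows; each row is the pose to reach, as a shift and turn from the pose commanded when the call began, along the tool's axes at that moment, turning the shorter way round; what a row does not reach only later rows make up. Full scale, the value 1, is 20 cm for a shift and pi rad for a turn. A row lasts 1/8 s, in which the tool goes at most 62.5 mm and 10.7 degrees, less where a joint would pass 70% of its speed; a pose out of reach is approached as far as the arm can. A call with a number of a shift or a turn outside -1 to 1 is refused whole. A call with a gripper value outside its range is refused whole. The fingers move at their own pace and stop on an object; the grip force is fixed at half the most. Time passes only in rows, so rows that repeat a pose let the fingers close. It gives the time, the measured TCP pose, the force, the opening and the grip force at its end, in the units of the state.
- arm.read_state(): the state, without advancing time (a new reading comes with each control period).
- arm.get_image(name): name is "scene" or "top"; returns (picture, depth): 480x640x3 uint8, red, green, blue; 480x640 float32, mm along the optical axis (not along the pixel's ray), 0 where there is no reading.
- arm.calibration(name): a dict with "mtx" (3x3 intrinsics, pixels), "cam_to_world" (4x4, takes a point from camera to world coordinates). Camera axes: x right, y up, looking along -z (the intrinsics and any distortion apply to the point x, -y, -z); pixel columns grow to the right and rows downward; lengths in mm; the calibration is good to about 2 mm. A picture is of the moment at which its call begins. calibration takes no time and is no camera call.
- arm.job_done(): hands the job in; it is judged then, once.
The state is a dict: "clock": time; "joints": joint angles; "joint_vel": joint speeds; "joint_efforts": joint torques, N m; "position": TCP position; "ee_rot": TCP orientation; "contact_force": force on the tool from outside, world axes, zero at the start; "wrist_torque": the same for the moment, N m; "gripper_width": finger opening in mm; "grasp_force": force on a finger pad.
Only numpy, scipy, OpenCV 4.12 (cv2) and the standard library are available. Lean on these libraries where they do the work, as an engineer would, in place of code of your own. Each camera call takes 0.05 s, during which the arm holds its last target. There are 200 camera calls.

## Working session

There is one attempt and no reset: what is moved stays moved. The work goes in short steps, Python scripts to look and compute and a tool call to move; the robot and the scene stay as the last step left them, time stands still between calls to the robot, and variables do not carry over. Pictures are saved under pics/ and viewed, at most 14 in all, crops included, and the job is handed in when it is done.

Besides the shell and the picture viewer there is one more tool, called after "Emit:" as name(argument=value, ...), one argument or row to a line, values as JSON. carry_out: Moves the arm, as the interface text tells. Its arguments: {"type":"object","properties":{"rows":{"type":"array"}},"required":["rows"]}

```bash
mkdir -p pics
cat > h.py <<'E'
from bench import arm
import numpy as np, cv2
from scipy.spatial.transform import Rotation as R
def grab(n):
    im,d=arm.get_image(n); c=arm.calibration(n)
    K=np.array(c["mtx"]);T=np.array(c["cam_to_world"])
    v,u=np.mgrid[0:480,0:640]
    P=np.stack([(u-K[0,2])/K[0,0]*d,-(v-K[1,2])/K[1,1]*d,-d],-1)@T[:3,:3].T+T[:3,3]
    P[d==0]=np.nan
    return im,d,P,c
def save(im,f): cv2.imwrite(f,cv2.cvtColor(im,cv2.COLOR_RGB2BGR))
E
python3 - <<'E'
from h import *
np.set_printoptions(precision=3,suppress=True)
for n in("scene","top"):
    im,d,P,c=grab(n); save(im,f"pics/{n}0.png"); np.savez(f"{n}0.npz",im=im,P=P); print(n,c)
print(arm.read_state())
E
```

```text
scene {'mtx': array([[469.533,   0.   , 317.324],
       [  0.   , 469.533, 249.762],
       [  0.   ,   0.   ,   1.   ]]), 'cam_to_world': array([[  -0.463,   -0.658,    0.595, 1273.731],
       [   0.886,   -0.349,    0.304,  330.827],
       [   0.007,    0.668,    0.744,  990.974],
       [   0.   ,    0.   ,    0.   ,    1.   ]])}
top {'mtx': array([[616.839,   0.   , 336.192],
       [  0.   , 616.839, 233.045],
       [  0.   ,   0.   ,   1.   ]]), 'cam_to_world': array([[  -0.03 ,    0.993,   -0.117,  366.915],
       [  -1.   ,   -0.03 ,   -0.001,  -49.827],
       [  -0.005,    0.117,    0.993, 1654.061],
       [   0.   ,    0.   ,    0.   ,    1.   ]])}
{'clock': 0.1, 'joints': array([ 1.592,  0.385,  0.007, -0.   , -1.194, -0.259]), 'joint_vel': array([ 0.   , -0.001,  0.004,  0.001,  0.001, -0.001]), 'joint_efforts': array([ -0.001, -39.332,  18.893,   4.198,  -0.003,   0.   ]), 'position': array([147.155, 607.235, 403.713]), 'ee_rot': array([ 0.993, -0.119, -0.   ,  0.001]), 'contact_force': array([-0.736,  0.442, -0.267]), 'wrist_torque': array([0.014, 0.001, 0.018]), 'grasp_force': 0.0, 'gripper_width': 85.32813780085378}
```

View pics/top0.png

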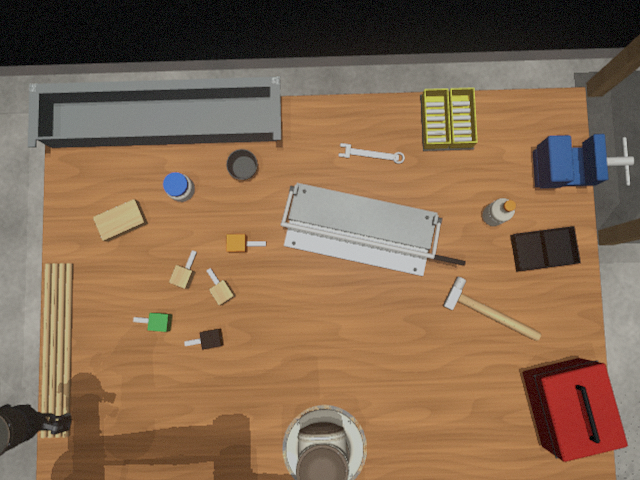

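View pics/scene0.png

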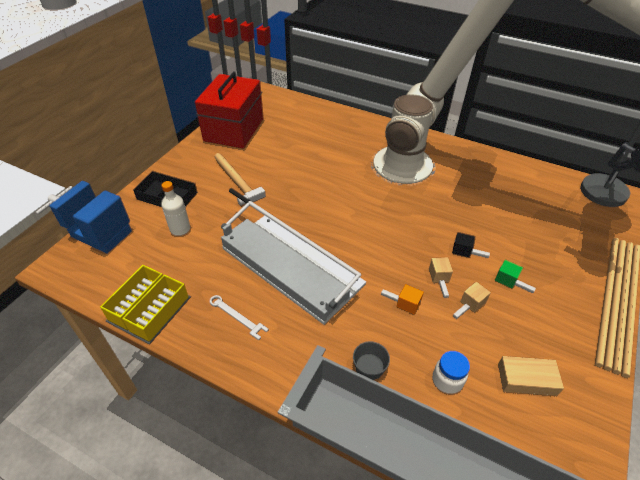

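Top view: rail centred near (362,230). The bail is nearly shut, with its handle at (450,261). There are five block-shaped things: natural wood at (181,276) and (221,292), orange (236,243), green (158,322) and black (210,339). Only the two plain wooden ones match; the coloured ones are the look-alikes. I'll measure and make one enlarged crop to confirm.

Run:
```python
from h import *
np.set_printoptions(precision=1,suppress=True)
S={n:np.load(f"{n}0.npz") for n in("top","scene")}
im=S["top"]["im"]; P=S["top"]["P"]
save(cv2.resize(im[180:370,130:480],None,fx=2.2,fy=2.2,interpolation=cv2.INTER_CUBIC),"pics/crop1.png")
def rect(pts):
    (c,s,a)=cv2.minAreaRect(pts.astype(np.float32)); return np.array(c),np.array(s),a
ref=P[230,362]; print("ref",ref)
for n in S:
    P=S[n]["P"];im=S[n]["im"].astype(int)
    reg=(abs(P[...,0]-ref[0])<180)&(abs(P[...,1]-ref[1])<260)
    m=reg&(P[...,2]>43)&(P[...,2]<51)
    mm=m.astype(np.uint8); k,l,st,_=cv2.connectedComponentsWithStats(cv2.erode(mm,np.ones((3,3))))
    i=1+np.argmax(st[1:,4]); q=P[l==i]; print(n,"hood",rect(q[:,:2]),np.median(q[:,2]),len(q))
    for lo,hi in((60,72),(72,85),(85,140)):
        mb=reg&(P[...,2]>lo)&(P[...,2]<hi); q=P[mb]
        if len(q)>5: print(n,lo,len(q),rect(q[:,:2]),np.median(q[:,2]))
    # wood blocks
    r,g,b=im[...,0],im[...,1],im[...,2]
    m=(P[...,2]>41)&(P[...,2]<50)&(P[...,0]<ref[0]+100)&(P[...,1]>150)&(P[...,1]<520)&(P[...,0]>150)
    k,l,st,_=cv2.connectedComponentsWithStats(m.astype(np.uint8))
    for i in range(1,k):
        if st[i,4]>60:
            q=P[l==i]; print(n,"blk",rect(q[:,:2]),np.median(q[:,2]),len(q),im[l==i].mean(0))
    # feet: z 6..14 bright gray
    m=(P[...,2]>6)&(P[...,2]<14)&(P[...,0]<ref[0]+100)&(P[...,1]>150)&(P[...,1]<520)&(P[...,0]>150)&(abs(r-b)<40)&(r>120)
    k,l,st,_=cv2.connectedComponentsWithStats(m.astype(np.uint8))
    for i in range(1,k):
        if st[i,4]>15:
            q=P[l==i]; print(n,"foot",q[:,:].mean(0),rect(q[:,:2]),len(q))
    m=reg&(im.max(-1)<70)&(P[...,2]>30); q=P[m]; print(n,"dark",len(q), q.mean(0) if len(q) else 0, rect(q[:,:2]) if len(q) else 0)
```

```text
ref [ 563.1 -116.1   41.8]
top hood (array([ 559.3, -212.6]), array([ 5.6, 16. ]), 89.0401382446289) 48.05275155421509 17
top 60 62 (array([ 615.4, -123.5]), array([403.9,  48.2]), 76.78759765625) 69.19767024635348
top 72 242 (array([ 579.6, -122.7]), array([420.7, 115.3]), 75.84784698486328) 78.16357262105339
top 85 975 (array([ 546.5, -146. ]), array([478.7,  65. ]), 75.79857635498047) 93.56970120908659
top blk (array([539.8, 217. ]), array([50.8, 45.6]), 88.27812194824219) 45.12453885355899 265 [185.1 138.   63.2]
top blk (array([454.3, 361.4]), array([47.4, 49.5]), 68.50138092041016) 44.91262204477425 262 [185.2 165.9 123.4]
top blk (array([409.6, 255.9]), array([50.4, 46.3]), 33.00336837768555) 44.56960063787494 262 [187.3 168.5 125.2]
top blk (array([338.1, 420.2]), array([50.4, 45.8]), 83.58111572265625) 45.17158610107799 245 [ 88.3 159.8  89.2]
top blk (array([290.9, 284.3]), array([45.8, 51.3]), 8.52332592010498) 45.13055579090383 242 [66.5 51.5 42.7]
top foot [539.  173.2  10.1] (array([538.1, 172.1]), array([41.5, 13.5]), 84.74996948242188) 52
top foot [499.  343.9  10. ] 
[... 1417 characters left out ...]
lk (array([539.1, 218.9]), array([49.9, 50.8]), 89.4873046875) 45.39347553450182 311 [223.4 134.   10.1]
scene foot [283.9 338.1   9.6] (array([282.5, 338. ]), array([16.5, 46.4]), 8.898109436035156) 60
scene foot [453.1 284.2  10.3] (array([452.5, 284.3]), array([54.9, 12.5]), 30.995521545410156) 74
scene foot [345.3 472.7  10.2] (array([344.2, 472.3]), array([47. , 15.4]), 80.99689483642578) 76
scene foot [539.7 169.3  10.2] (array([539.7, 169.2]), array([39. , 14.6]), 84.49958038330078) 60
scene foot [501.2 345.6  10.4] (array([500. , 346.5]), array([11.4, 51.7]), 67.53279876708984) 77
scene dark 115 [ 528.3 -230.7   85.4] (array([ 597.9, -160.7]), array([492. ,  99.2]), 65.1786880493164)
```

View pics/crop1.png

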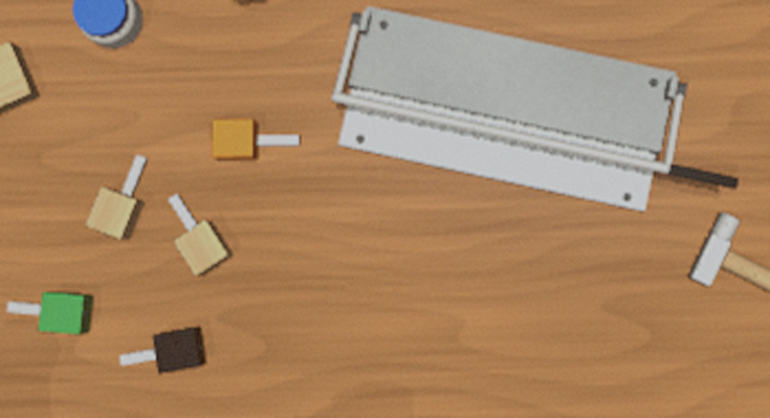

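The crop confirms the two plain wooden blocks at world (455,363), foot at -21°, and (410,257), foot at 32°. The other three are coloured look-alikes. The rail fits origin (573.8,-110) with yaw -14.1°, and the handle at z≈88.5 gives a bail angle of about 0.22, so the geometry is consistent. Next is a planner helper that converts waypoints to row numbers.

```bash
cat > m.py <<'E'
# usage: m.py [r|w]x,y,z,yawdeg[,roll] ... : grasp point waypoints (rail r / world w, yaw in world deg) -> rows (fractions)
from h import *
import sys
O=np.array([573.8,-110.,0]); Y=np.radians(-14.1)
RW=R.from_euler('z',Y)
s=arm.read_state(); p=np.array(s["position"]); q=R.from_quat(s["ee_rot"])
ax=q.as_matrix(); g=p+155*ax[:,2]
np.set_printoptions(precision=1,suppress=True)
print("clk",round(s["clock"],2),"grasp w",g,"rail",RW.inv().apply(g-O),"yaw",round(np.degrees(np.arctan2(ax[1,0],ax[0,0])),1),"F",s["contact_force"],"T",s["wrist_torque"],"gw",round(s["gripper_width"],1),"gf",round(s["grasp_force"],1))
for a in sys.argv[1:]:
    f,v=a[0],[float(x) for x in a[1:].split(",")]
    t=np.array(v[:3]); t=O+RW.apply(t) if f=='r' else t
    qt=R.from_euler('z',v[3],degrees=True)*R.from_euler('x',np.pi)
    tc=t-155*qt.as_matrix()[:,2]
    d=q.inv().apply(tc-p); rv=(q.inv()*qt).as_rotvec()
    print(np.array2string(d/200,precision=4),np.array2string(rv/np.pi,precision=4),"rows>=",int(np.ceil(max(np.linalg.norm(d)/62.5,np.degrees(np.linalg.norm(rv))/10.7))))
E
python3 m.py w300,480,245,-40 w420,330,245,-60
python3 - <<'E'
import numpy as np
P=np.load("top0.npz")["P"]
for u,v in((508,206),(495,213),(460,290),(455,285)): print(P[v,u])
E
```

```text
clk 0.1 grasp w [147.1 606.9 248.7] rail [-588.5  591.4  248.7] yaw -13.6 F [-0.7  0.4 -0.3] T [0. 0. 0.] gw 85.3 gf 0.0
[0.8927 0.438  0.0196] [ 0.0006 -0.0002  0.1465] rows>= 4
[1.6526 1.0255 0.0208] [ 0.0006 -0.0003  0.2576] rows>= 7
[ 595.14696321 -467.07252021  172.31995199]
[ 588.8051424  -452.41486366  103.43911292]
[ 398.60961346 -369.36790924   21.65954834]
[ 412.24008801 -357.74092058   17.2053201 ]
```

Emit:
carry_out(
  rows=[
    [0.3, 0.15, 0, 0, 0, 0.05, 1],
    [0.6, 0.3, 0, 0, 0, 0.1, 1],
    [0.89, 0.44, 0, 0, 0, 0.147, 1],
    [0.95, 0.65, 0, 0, 0, 0.2, 1],
    [1, 0.95, 0, 0, 0, 0.25, 1],
  ],
)

```text
clock: 0.72
position: [297.7, 374.2, 403.9]
ee_rot: [0.87, -0.493, 0.0, 0.001]
contact_force: [0.6, -0.5, 0.7]
gripper_width: 85.5
grasp_force: 0.0
```

```bash
python3 m.py w440,200,245,-90 w450,130,245,-104.1 w470,0,245,-104.1
```

```text
clk 0.72 grasp w [297.7 374.  248.9] rail [-385.7  402.1  248.9] yaw -59.0 F [ 0.6 -0.5  0.7] T [-0.1  0.   0. ] gw 85.5 gf 0.0
[ 1.1128 -0.1619  0.0202] [ 0.0002 -0.0004  0.1721] rows>= 4
[ 1.4386 -0.0246  0.0207] [ 0.0002 -0.0004  0.2504] rows>= 5
[2.0474 0.2242 0.0215] [ 0.0002 -0.0004  0.2504] rows>= 7
```

Emit:
carry_out(
  rows=[
    [0.3, -0.05, 0, 0, 0, 0.06, 1],
    [0.6, -0.1, 0, 0, 0, 0.12, 1],
    [0.9, -0.14, 0, 0, 0, 0.18, 1],
    [1, -0.16, 0, 0, 0, 0.25, 1],
    [1, -0.16, 0, 0, 0, 0.25, 1],
  ],
)

```text
clock: 1.35
position: [428.9, 220.4, 404.3]
ee_rot: [-0.617, 0.787, 0.0, -0.0]
contact_force: [0.3, -0.1, -0.4]
gripper_width: 85.1
grasp_force: 0.0
```

```bash
python3 m.py w450,120,245,-104.1 w470,20,245,-104.1
```

```text
clk 1.35 grasp w [428.7 220.3 249.3] rail [-221.2  285.   249.3] yaw -103.8 F [ 0.3 -0.1 -0.4] T [0. 0. 0.] gw 85.1 gf 0.0
[ 0.462  -0.2227  0.0215] [ 0.0002 -0.0002  0.0015] rows>= 2
[ 0.9236 -0.4393  0.0217] [ 0.0002 -0.0002  0.0015] rows>= 4
```

Emit:
carry_out(
  rows=[
    [0.3, -0.13, 0, 0, 0, 0, 1],
    [0.6, -0.26, 0, 0, 0, 0, 1],
    [0.9, -0.4, 0, 0, 0, 0, 1],
    [1, -0.5, 0.2, 0, 0, 0, 1],
  ],
)

```text
clock: 1.85
position: [478.9, 2.5, 367.2]
ee_rot: [-0.619, 0.785, -0.002, 0.004]
contact_force: [0.9, 0.7, -1.2]
gripper_width: 85.4
grasp_force: 0.0
```

Emit:
carry_out(
  rows=[
    [0.3, -0.1, 0, 0, 0, 0, 1],
    [0.6, -0.2, 0, 0, 0, 0, 1],
    [0.9, -0.25, 0, 0, 0, 0, 1],
    [1, -0.3, 0.2, 0, 0, 0, 1],
    [1, -0.3, 0.2, 0, 0, 0, 1],
  ],
)

```text
clock: 2.48
position: [488.7, -205.2, 321.6]
ee_rot: [-0.618, 0.786, 0.003, -0.002]
contact_force: [-0.5, -0.9, 0.6]
gripper_width: 85.6
grasp_force: 0.0
```

```bash
python3 m.py r-42.5,-242,140,-104.1 r-42.5,-242,88.5,-104.1
```

```text
clk 2.48 grasp w [ 487.6 -204.9  166.6] rail [ -60.5 -113.1  166.6] yaw -103.7 F [-0.5 -0.9  0.6] T [ 0.1 -0.   0. ] gw 85.6 gf 0.0
[ 0.6455 -0.0805  0.1327] [ 0.0024 -0.0001  0.0023] rows>= 3
[ 0.6454 -0.0825  0.3902] [ 0.0024 -0.0001  0.0023] rows>= 3
```

Emit:
carry_out(
  rows=[
    [0.3, -0.04, 0.1, 0, 0, 0, 1],
    [0.5, -0.08, 0.13, 0, 0, 0, 1],
    [0.645, -0.08, 0.13, 0.002, 0, 0.002, 1],
    [0.645, -0.08, 0.25, 0.002, 0, 0.002, 1],
    [0.645, -0.08, 0.39, 0.002, 0, 0.002, 1],
    [0.645, -0.08, 0.39, 0.002, 0, 0.002, 0],
    [0.645, -0.08, 0.39, 0.002, 0, 0.002, -0.5],
    [0.645, -0.08, 0.39, 0.002, 0, 0.002, -1],
    [0.645, -0.08, 0.39, 0.002, 0, 0.002, -1],
    [0.645, -0.08, 0.39, 0.002, 0, 0.002, -1],
    [0.645, -0.08, 0.39, 0.002, 0, 0.002, -1],
  ],
)

```text
clock: 3.85
position: [472.7, -333.4, 246.7]
ee_rot: [-0.615, 0.788, 0.0, 0.0]
contact_force: [-5.0, 3.0, 3.6]
gripper_width: 12.2
grasp_force: 58.4
```

Run:
```python
import math,subprocess
w=[]
for a in (.22,.35,.5,.65,.8,.95,1.1,1.25,1.4,1.5,1.6): w.append(f"r{55-100*math.cos(a):.1f},-242,{66+100*math.sin(a):.1f},-104.1")
print(subprocess.run(["python3","m.py"]+w,capture_output=True,text=True).stdout)
```

```text
clk 3.85 grasp w [ 472.7 -333.3   91.7] rail [ -43.7 -241.2   91.7] yaw -104.0 F [-5.   3.   3.6] T [0.7 1.4 0. ] gw 12.2 gf 58.4
[ 0.0033 -0.0051  0.0195] [0.0001 0.0004 0.0004] rows>= 1
[ 0.0033 -0.0235 -0.043 ] [0.0001 0.0004 0.0004] rows>= 1
[ 0.0032 -0.054  -0.111 ] [0.0001 0.0004 0.0004] rows>= 1
[ 0.0032 -0.095  -0.174 ] [0.0001 0.0004 0.0004] rows>= 1
[ 0.0032 -0.1445 -0.23  ] [0.0001 0.0004 0.0004] rows>= 1
[ 0.0032 -0.202  -0.278 ] [0.0001 0.0004 0.0004] rows>= 2
[ 0.0032 -0.266  -0.317 ] [0.0001 0.0004 0.0004] rows>= 2
[ 0.0033 -0.3355 -0.346 ] [0.0001 0.0004 0.0004] rows>= 2
[ 0.0034 -0.408  -0.3641] [0.0001 0.0004 0.0004] rows>= 2
[ 0.0034 -0.4575 -0.3701] [0.0001 0.0004 0.0004] rows>= 2
[ 0.0035 -0.5075 -0.3716] [0.0001 0.0004 0.0004] rows>= 3
```

Emit:
carry_out(
  rows=[
    [0, -0.022, -0.043, 0, 0, 0, -1],
    [0, -0.054, -0.111, 0, 0, 0, -1],
    [0, -0.095, -0.174, 0, 0, 0, -1],
    [0, -0.145, -0.23, 0, 0, 0, -1],
    [0, -0.2, -0.278, 0, 0, 0, -1],
    [0, -0.265, -0.317, 0, 0, 0, -1],
    [0, -0.335, -0.346, 0, 0, 0, -1],
    [0, -0.41, -0.364, 0, 0, 0, -1],
    [0, -0.46, -0.37, 0, 0, 0, -1],
    [0, -0.51, -0.372, 0, 0, 0, -1],
    [0, -0.535, -0.371, 0, 0, 0, -1],
    [0, -0.535, -0.371, 0, 0, 0, -1],
  ],
)

```text
clock: 5.35
position: [577.2, -359.4, 324.2]
ee_rot: [-0.616, 0.788, -0.001, 0.001]
contact_force: [-4.5, 3.6, 9.0]
gripper_width: 11.5
grasp_force: 63.7
```

```bash
python3 m.py
python3 - <<'E'
from h import *
im,d,P,c=grab("scene"); save(im[100:400,100:500],"pics/s1.png")
E
```

```text
clk 5.35 grasp w [ 577.6 -359.6  169.2] rail [  64.5 -241.1  169.2] yaw -103.9 F [-4.5  3.6  9. ] T [1.2 1.7 0.1] gw 11.5 gf 63.7
```

View pics/s1.png

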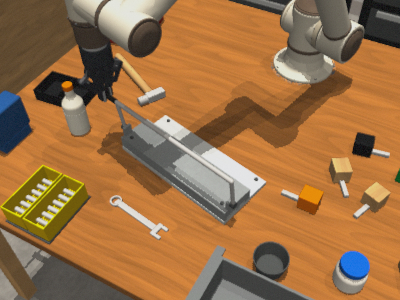

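The scene crop shows the bail swung open past vertical, still held at crop (105,90). I'll release it and go to the blocks.

Emit:
carry_out(
  rows=[
    [0, 0, 0, 0, 0, 0, 0],
    [0, 0, 0, 0, 0, 0, 1],
    [0, 0, 0, 0, 0, 0, 1],
    [0, 0, -0.2, 0, 0, 0, 1],
    [0, 0, -0.4, 0, 0, 0, 1],
    [-0.1, 0.2, -0.4, 0, 0, -0.05, 1],
    [-0.35, 0.35, -0.4, 0, 0, -0.1, 1],
    [-0.6, 0.4, -0.4, 0, 0, -0.15, 1],
    [-0.9, 0.4, -0.4, 0, 0, -0.2, 1],
    [-1, 0.4, -0.4, 0, 0, -0.25, 1],
    [-1, 0.4, -0.4, 0, 0, -0.3, 1],
  ],
)

```text
clock: 6.78
position: [548.7, -144.4, 401.1]
ee_rot: [0.908, -0.419, 0.003, -0.001]
contact_force: [-0.2, 0.5, -0.1]
gripper_width: 85.3
grasp_force: 0.0
```

```bash
cat > blk.py <<'E'
from h import *
def rect(p): c,s,a=cv2.minAreaRect(p.astype(np.float32)); return np.round(c,1),np.round(s,1),round(a,1)
for n in("top","scene"):
    im,d,P,c=grab(n); m=(P[...,2]>39)&(P[...,2]<70)&(P[...,1]>-350)&(P[...,1]<480)&(P[...,0]>250)&(P[...,0]<620)
    hsv=cv2.cvtColor(im,cv2.COLOR_RGB2HSV); m&=(hsv[...,1]>60)&(hsv[...,1]<150)&(hsv[...,2]>120)&(hsv[...,0]<40)
    k,l,st,ct=cv2.connectedComponentsWithStats(cv2.morphologyEx(m.astype(np.uint8),cv2.MORPH_OPEN,np.ones((3,3))))
    for i in range(1,k):
        if st[i,4]>80: q=P[l==i]; print(n,ct[i].round(),rect(q[:,:2]),round(np.median(q[:,2]),1),st[i,4])
E
python3 m.py w440,0,245,-14 w410,257,145,31.8; python3 blk.py
```

```text
clk 6.78 grasp w [ 549.7 -144.6  246.1] rail [-14.9 -39.5 246.1] yaw -49.5 F [-0.2  0.5 -0.1] T [-0. -0. -0.] gw 85.3 gf 0.0
[-0.9022 -0.0554  0.0009] [-0.0007 -0.0019 -0.1973] rows>= 4
[-1.9794 -0.7737  0.4982] [ 0.0001 -0.0022 -0.4517] rows>= 8
top [181. 277.] (array([454.8, 362.4]), array([45.3, 49.8]), 68.3) 44.8 251
top [221. 292.] (array([410.5, 256.2]), array([47.8, 46.8]), 33.0) 44.9 241
scene [441. 265.] (array([411.8, 258.3]), array([50.1, 46.2]), 29.8) 45.4 253
scene [477. 292.] (array([456.2, 363.8]), array([45.5, 50.7]), 66.8) 45.5 300
```

Emit:
carry_out(
  rows=[
    [-0.3, 0, 0, 0, 0, -0.05, 1],
    [-0.6, 0, 0, 0, 0, -0.1, 1],
    [-0.8, -0.1, 0, 0, 0, -0.16, 1],
    [-1, -0.25, 0, 0, 0, -0.2, 1],
    [-1, -0.4, 0.1, 0, 0, -0.26, 1],
    [-1, -0.4, 0.2, 0, 0, -0.32, 1],
    [-1, -0.4, 0.2, 0, 0, -0.38, 1],
  ],
)

```text
clock: 7.75
position: [481.0, 58.2, 358.5]
ee_rot: [0.987, 0.16, 0.001, 0.002]
contact_force: [-0.6, -0.2, 0.1]
gripper_width: 85.8
grasp_force: 0.0
```

```bash
python3 m.py w411,257,100,31.5 w411,257,25,31.5
```

```text
clk 7.75 grasp w [481.3  57.8 203.5] rail [-130.6  140.2  203.5] yaw 18.4 F [-0.6 -0.2  0.1] T [ 0.1 -0.   0. ] gw 85.8 gf 0.0
[-0.0189 -1.0552  0.5138] [ 0.0011 -0.0002 -0.0728] rows>= 4
[-0.0193 -1.0565  0.8888] [ 0.0011 -0.0002 -0.0728] rows>= 5
```

Emit:
carry_out(
  rows=[
    [0, -0.3, 0.1, 0, 0, -0.04, 1],
    [0, -0.6, 0.25, 0, 0, -0.073, 1],
    [0, -0.85, 0.4, 0, 0, -0.073, 1],
    [-0.02, -1, 0.5, 0, 0, -0.073, 1],
    [-0.02, -1, 0.5, 0.001, 0, -0.073, 1],
  ],
)

```text
clock: 8.38
position: [414.7, 247.9, 258.1]
ee_rot: [0.963, 0.271, 0.001, 0.001]
contact_force: [-0.2, -0.8, -1.1]
gripper_width: 85.1
grasp_force: 0.0
```

```bash
python3 m.py w411,257,100,31.5 w411,257,25,31.5;python3 blk.py
```

```text
clk 8.38 grasp w [415.1 247.7 103.1] rail [-241.1  308.2  103.1] yaw 31.4 F [-0.2 -0.8 -1.1] T [-0.1 -0.  -0. ] gw 85.1 gf 0.0
[ 0.008  -0.0486  0.0156] [ 0.0007 -0.0004 -0.0006] rows>= 1
[ 0.0075 -0.0494  0.3906] [ 0.0007 -0.0004 -0.0006] rows>= 2
scene [477. 292.] (array([454.8, 364.8]), array([45.4, 52.4]), 67.8) 45.5 279
```

Emit:
carry_out(
  rows=[
    [0.008, -0.049, 0.015, 0, 0, 0, 1],
    [0.008, -0.049, 0.2, 0, 0, 0, 1],
    [0.008, -0.049, 0.39, 0, 0, 0, 1],
    [0.008, -0.049, 0.39, 0, 0, 0, 1],
    [0.008, -0.049, 0.39, 0, 0, 0, -1],
    [0.008, -0.049, 0.39, 0, 0, 0, -1],
    [0.008, -0.049, 0.39, 0, 0, 0, -1],
    [0.008, -0.049, 0.39, 0, 0, 0, -1],
    [0.008, -0.049, 0.39, 0, 0, 0, -1],
  ],
)

```text
clock: 9.6
position: [412.6, 256.8, 183.5]
ee_rot: [0.963, 0.271, 0.004, -0.001]
contact_force: [-0.5, -0.7, 6.2]
gripper_width: 44.9
grasp_force: 62.5
```

```bash
python3 m.py w411,257,125,31.5 r-130,70,125,-14.1 r-130,0,125,-14.1
```

```text
clk 9.6 grasp w [413.8 257.5  28.5] rail [-244.7  317.5   28.5] yaw 31.4 F [-0.5 -0.7  6.2] T [ 0.   0.2 -0.1] gw 44.9 gf 62.5
[-0.0021 -0.0048 -0.4823] [ 0.0001 -0.0028 -0.0005] rows>= 2
[-0.4694  1.2766 -0.4862] [-0.0011 -0.0027  0.2528] rows>= 5
[-0.719   1.5219 -0.4883] [-0.0011 -0.0027  0.2528] rows>= 6
```

Emit:
carry_out(
  rows=[
    [0, 0, -0.2, 0, 0, 0, -1],
    [0, 0, -0.48, 0, 0, 0, -1],
    [-0.1, 0.25, -0.48, 0, 0, 0.05, -1],
    [-0.2, 0.5, -0.48, 0, 0, 0.1, -1],
    [-0.3, 0.75, -0.48, 0, 0, 0.15, -1],
    [-0.4, 1, -0.48, 0, 0, 0.2, -1],
    [-0.47, 1, -0.48, 0, 0, 0.252, -1],
    [-0.47, 1, -0.48, 0, 0, 0.252, -1],
  ],
)

```text
clock: 10.6
position: [434.6, 35.2, 277.7]
ee_rot: [0.993, -0.122, 0.002, -0.001]
contact_force: [0.3, -0.3, -1.6]
gripper_width: 45.3
grasp_force: 62.5
```

```bash
cat > held.py <<'E'
from h import *
# find held block & foot in both views, in tool-yaw frame about grasp point
np.set_printoptions(precision=1,suppress=True)
s=arm.read_state(); ax=R.from_quat(s["ee_rot"]).as_matrix(); g=np.array(s["position"])+155*ax[:,2]
y=np.arctan2(ax[1,0],ax[0,0]); Rz=R.from_euler('z',y)
for n in("top","scene"):
    im,d,P,c=grab(n); L=Rz.inv().apply((P-g).reshape(-1,3)).reshape(P.shape)
    I=im.astype(int); gray=(I.max(-1)-I.min(-1)<45)&(I.min(-1)>90)
    m=(L[...,0]>27)&(L[...,0]<85)&(abs(L[...,1])<20)&(L[...,2]<-8)&(L[...,2]>-40)&(P[...,2]>g[2]-45)
    q=L[m]
    if len(q)>5:
        print(n,"foot n",len(q),"med",np.median(q,0),"xmax",np.percentile(q[:,0],97),"dir y/x,z/x",np.polyfit(q[:,0],q[:,1],1),np.polyfit(q[:,0],q[:,2],1))
    hsv=cv2.cvtColor(im,cv2.COLOR_RGB2HSV); w=(hsv[...,1]>50)&(hsv[...,1]<160)&(hsv[...,0]<40)&(hsv[...,2]>60)
    m=w&(abs(L[...,0])<40)&(abs(L[...,1])<27)&(L[...,2]<28)&(L[...,2]>-35); q=L[m]
    if len(q)>5: print(n,"wood n",len(q),q.min(0),q.max(0))
E
python3 m.py r-130,0,125,-14.1 r-130,0,55,-14.1; python3 held.py
```

```text
clk 10.6 grasp w [435.3  35.5 122.7] rail [-169.8  107.3  122.7] yaw -14.0 F [ 0.3 -0.3 -1.6] T [ 0.  -0.1 -0. ] gw 45.3 gf 62.5
[ 0.2011  0.535  -0.0119] [-0.0008 -0.0012  0.0006] rows>= 2
[0.1997 0.5359 0.3381] [-0.0008 -0.0012  0.0006] rows>= 3
top foot n 25 med [ 65.3  -1.8 -18.9] xmax 71.57415976655844 dir y/x,z/x [ 0. -3.] [-0.3 -2.3]
scene foot n 93 med [ 51.8   4.  -18.7] xmax 72.8174735540587 dir y/x,z/x [-0.   3.5] [ -0. -19.]
scene wood n 351 [-23.6 -22.3 -27. ] [34.2 26.5 23.5]
```

Emit:
carry_out(
  rows=[
    [0.1, 0.3, 0, 0, 0, 0, -1],
    [0.19, 0.6, 0, -0.001, -0.001, 0.001, -1],
    [0.19, 0.64, 0.15, -0.001, -0.001, 0.001, -1],
    [0.19, 0.64, 0.33, -0.001, -0.001, 0.001, -1],
    [0.19, 0.64, 0.33, -0.001, -0.001, 0.001, -1],
    [0.19, 0.64, 0.33, -0.001, -0.001, 0.001, -1],
  ],
)

```text
clock: 11.45
position: [442.9, -96.2, 212.3]
ee_rot: [0.993, -0.122, 0.002, 0.0]
contact_force: [0.5, -0.9, -1.2]
gripper_width: 45.3
grasp_force: 62.6
```

```bash
python3 m.py r-50,-22,55.6,-14.1 r-50,-22,50.6,-14.1 r-50,-14,48.6,-14.1; python3 held.py
```

```text
clk 11.45 grasp w [443.4 -96.4  57.3] rail [-129.8  -18.6   57.3] yaw -14.0 F [ 0.5 -0.9 -1.2] T [-0.  0.  0.] gw 45.3 gf 62.6
[0.4015 0.0182 0.0097] [ 0.0001 -0.001   0.0006] rows>= 2
[0.4014 0.0182 0.0347] [ 0.0001 -0.001   0.0006] rows>= 2
[ 0.4015 -0.0218  0.0446] [ 0.0001 -0.001   0.0006] rows>= 2
scene foot n 84 med [ 51.4   3.4 -18.9] xmax 71.76730097584873 dir y/x,z/x [-0.   2.7] [ -0.  -18.9]
scene wood n 279 [-27.1 -24.7 -27.5] [31.3 26.4 27.3]
```

Emit:
carry_out(
  rows=[
    [0.1, 0.02, 0.008, 0, -0.001, 0, -1],
    [0.2, 0.02, 0.008, 0, -0.001, 0, -1],
    [0.3, 0.02, 0.008, 0, -0.001, 0, -1],
    [0.4, 0.02, 0.008, 0, -0.001, 0, -1],
    [0.4, 0.02, 0.008, 0, -0.001, 0, -1],
    [0.4, 0.02, 0.02, 0, -0.001, 0, -1],
    [0.4, 0.02, 0.034, 0, -0.001, 0, -1],
    [0.4, 0.02, 0.045, 0, -0.001, 0, -1],
    [0.4, 0.02, 0.045, 0, -0.001, 0, -1],
    [0.4, 0.02, 0.045, 0, -0.001, 0, -1],
  ],
)

```text
clock: 12.8
position: [517.2, -120.2, 204.3]
ee_rot: [0.992, -0.123, -0.002, 0.0]
contact_force: [-5.1, 2.1, 11.8]
gripper_width: 45.4
grasp_force: 65.0
```

```bash
python3 m.py
```

```text
clk 12.8 grasp w [ 516.7 -120.2   49.3] rail [-52.9 -23.8  49.3] yaw -14.1 F [-5.1  2.1 11.8] T [0.6 1.3 0. ] gw 45.4 gf 65.0
```

Emit:
carry_out(
  rows=[
    [0, -0.005, -0.002, 0, 0, 0, -1],
    [0, -0.01, -0.002, 0, 0, 0, -1],
    [0, -0.015, -0.002, 0, 0, 0, -1],
    [0, -0.02, -0.002, 0, 0, 0, -1],
    [0, -0.025, -0.002, 0, 0, 0, -1],
    [0, -0.03, -0.002, 0, 0, 0, -1],
    [0, -0.035, -0.002, 0, 0, 0, -1],
    [0, -0.04, -0.002, 0, 0, 0, -1],
    [0, -0.04, -0.002, 0, 0, 0, -1],
  ],
)

```text
clock: 13.92
position: [520.0, -113.2, 204.3]
ee_rot: [0.992, -0.123, -0.0, 0.001]
contact_force: [-3.0, -3.2, 5.6]
gripper_width: 45.1
grasp_force: 64.3
```

```bash
python3 m.py
```

```text
clk 13.93 grasp w [ 519.9 -113.4   49.3] rail [-51.5 -16.4  49.3] yaw -14.2 F [-3.  -3.2  5.6] T [-1.1  0.3 -0.2] gw 45.1 gf 64.3
```

Emit:
carry_out(
  rows=[
    [0, -0.005, 0.002, 0, 0, 0, -1],
    [0, -0.01, 0.002, 0, 0, 0, -1],
    [0, -0.015, 0.002, 0, 0, 0, -1],
    [0, -0.02, 0.002, 0, 0, 0, -1],
    [0, -0.025, 0.002, 0, 0, 0, -1],
    [0, -0.03, 0.002, 0, 0, 0, -1],
    [0, -0.035, 0.002, 0, 0, 0, -1],
    [0, -0.04, 0.002, 0, 0, 0, -1],
    [0, -0.04, 0.002, 0, 0, 0, -1],
  ],
)

```text
clock: 15.05
position: [522.5, -105.2, 204.0]
ee_rot: [0.992, -0.123, 0.0, 0.0]
contact_force: [-1.2, -2.8, 6.4]
gripper_width: 45.6
grasp_force: 64.1
```

```bash
python3 m.py
```

```text
clk 15.05 grasp w [ 522.6 -105.4   49. ] rail [-50.8  -8.   49. ] yaw -14.1 F [-1.2 -2.8  6.4] T [-0.8 -0.  -0.2] gw 45.6 gf 64.1
```

Emit:
carry_out(
  rows=[
    [0, -0.005, 0.001, 0, 0, 0, -1],
    [0, -0.01, 0.001, 0, 0, 0, -1],
    [0, -0.015, 0.001, 0, 0, 0, -1],
    [0, -0.02, 0.001, 0, 0, 0, -1],
    [0, -0.025, 0.001, 0, 0, 0, -1],
    [0, -0.03, 0.001, 0, 0, 0, -1],
    [0, -0.035, 0.001, 0, 0, 0, -1],
    [0, -0.04, 0.001, 0, 0, 0, -1],
    [0, -0.04, 0.001, 0, 0, 0, -1],
  ],
)

```text
clock: 16.18
position: [523.8, -98.5, 202.0]
ee_rot: [0.992, -0.124, -0.002, 0.001]
contact_force: [0.1, -9.2, -2.3]
gripper_width: 45.3
grasp_force: 63.2
```

```bash
python3 m.py
```

```text
clk 16.18 grasp w [523.2 -98.7  47. ] rail [-51.8  -1.4  47. ] yaw -14.3 F [ 0.1 -9.2 -2.3] T [-2.6 -0.1 -0.5] gw 45.3 gf 63.2
```

It dropped into the groove near y≈-2: z fell and a side force appeared. I'll back off and seat it.

Emit:
carry_out(
  rows=[
    [0, 0.006, 0, 0, 0, 0, -1],
    [0, 0.01, 0.005, 0, 0, 0, -1],
    [0, 0.01, 0.015, 0, 0, 0, -1],
    [0, 0.01, 0.025, 0, 0, 0, -1],
    [0, 0.01, 0.034, 0, 0, 0, -1],
    [0, 0.01, 0.036, 0, 0, 0, -1],
    [0, 0.01, 0.036, 0, 0, 0, -1],
  ],
)

```text
clock: 17.05
position: [523.8, -99.1, 195.7]
ee_rot: [0.992, -0.123, -0.001, 0.0]
contact_force: [-1.7, -1.4, 5.5]
gripper_width: 45.0
grasp_force: 64.2
```

```bash
python3 m.py; python3 held.py
```

```text
clk 17.05 grasp w [523.4 -99.2  40.7] rail [-51.5  -1.8  40.7] yaw -14.1 F [-1.7 -1.4  5.5] T [-0.6  0.8 -0.2] gw 45.0 gf 64.2
top wood n 20 [-39.8 -21.  -32.5] [-24.8  21.3  25.3]
scene wood n 224 [-38.5 -24.9 -27.2] [32.2 26.7 25. ]
```

Emit:
carry_out(
  rows=[
    [0, 0, 0, 0, 0, 0, 0],
    [0, 0, 0, 0, 0, 0, 1],
    [0, 0, 0, 0, 0, 0, 1],
    [0, 0, 0, 0, 0, 0, 1],
    [0, 0, -0.15, 0, 0, 0, 1],
    [0, 0, -0.4, 0, 0, 0, 1],
    [0, -0.25, -0.5, 0, 0, 0, 1],
    [-0.1, -0.5, -0.5, 0, 0, 0.01, 1],
    [-0.2, -0.8, -0.5, 0, 0, 0.02, 1],
    [-0.3, -1, -0.5, 0, 0, 0.038, 1],
    [-0.3, -1, -0.5, 0, 0, 0.038, 1],
  ],
)

```text
clock: 18.52
position: [514.3, 112.3, 295.1]
ee_rot: [0.984, -0.18, -0.001, -0.0]
contact_force: [0.7, -0.1, -0.8]
gripper_width: 85.8
grasp_force: 0.0
```

```bash
python3 m.py w455.5,363,125,-21.5 w455.5,363,25,-21.5; python3 blk.py
python3 - <<'E'
from h import *
im,d,P,c=grab("scene"); save(cv2.resize(im[180:340,200:520],None,fx=2,fy=2),"pics/s2.png")
E
```

```text
clk 18.52 grasp w [514.  112.4 140.1] rail [-112.1  201.1  140.1] yaw -20.7 F [ 0.7 -0.1 -0.8] T [-0.  0.  0.] gw 85.8 gf 0.0
[-0.7181 -1.0684  0.0762] [0.0001 0.0005 0.0043] rows>= 5
[-0.7174 -1.0685  0.5762] [0.0001 0.0005 0.0043] rows>= 5
top [356. 246.] (array([520.9, -97.9]), array([42.3, 50.6]), 76.9) 57.1 304
scene [303. 243.] (array([522.8, -97.1]), array([45., 50.]), 75.5) 57.4 236
scene [477. 292.] (array([455.2, 364.5]), array([47.1, 50.6]), 65.4) 45.4 296
```

View pics/s2.png

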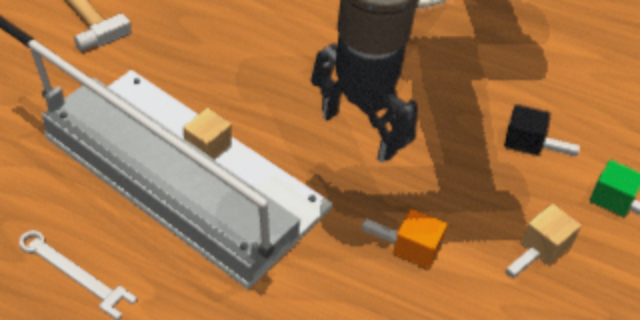

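The first block's top is at z=57 (12+45), so it stands flat. Next is the second block.

Emit:
carry_out(
  rows=[
    [-0.2, -0.25, 0, 0, 0, 0, 1],
    [-0.4, -0.5, 0, 0, 0, 0.004, 1],
    [-0.6, -0.8, 0.05, 0, 0, 0.004, 1],
    [-0.718, -1, 0.076, 0, 0, 0.004, 1],
    [-0.718, -1, 0.2, 0, 0, 0.004, 1],
    [-0.718, -1, 0.2, 0, 0, 0.004, 1],
  ],
)

```text
clock: 19.42
position: [452.1, 346.6, 253.0]
ee_rot: [0.982, -0.189, -0.002, 0.003]
contact_force: [0.5, -0.5, 0.9]
gripper_width: 85.5
grasp_force: 0.0
```

```bash
python3 m.py w455.5,363,100,-21.5 w455.5,363,25,-21.5
```

```text
clk 19.43 grasp w [451.3 345.9  98. ] rail [-229.9  412.3   98. ] yaw -21.8 F [ 0.5 -0.5  0.9] T [-0.  0. -0.] gw 85.5 gf 0.0
[-0.0149 -0.0825 -0.0103] [ 0.0019  0.0012 -0.0016] rows>= 1
[-0.0136 -0.0848  0.3646] [ 0.0019  0.0012 -0.0016] rows>= 2
```

Emit:
carry_out(
  rows=[
    [-0.015, -0.083, 0, 0.002, 0.001, -0.001, 1],
    [-0.014, -0.084, 0.18, 0.002, 0.001, -0.001, 1],
    [-0.014, -0.085, 0.365, 0.002, 0.001, -0.001, 1],
    [-0.014, -0.085, 0.365, 0.002, 0.001, -0.001, 1],
    [-0.014, -0.085, 0.365, 0.002, 0.001, -0.001, -1],
    [-0.014, -0.085, 0.365, 0.002, 0.001, -0.001, -1],
    [-0.014, -0.085, 0.365, 0.002, 0.001, -0.001, -1],
    [-0.014, -0.085, 0.365, 0.002, 0.001, -0.001, -1],
    [-0.014, -0.085, 0.365, 0.002, 0.001, -0.001, -1],
  ],
)

```text
clock: 20.55
position: [456.3, 365.2, 184.2]
ee_rot: [0.982, -0.186, 0.002, -0.004]
contact_force: [-0.8, -0.1, 6.2]
gripper_width: 45.0
grasp_force: 62.2
```

```bash
python3 m.py w455.5,363,140,-21.5 r-135,135,140,-14.1
```

```text
clk 20.55 grasp w [457.2 366.2  29.2] rail [-229.1  433.5   29.2] yaw -21.5 F [-0.8 -0.1  6.2] T [-0.2  0.2 -0.1] gw 45.0 gf 62.2
[ 0.0019  0.0066 -0.5539] [-0.0028 -0.0009  0.    ] rows>= 2
[ 0.6626  1.4078 -0.5643] [-0.0027 -0.0011 -0.0411] rows>= 6
```

Emit:
carry_out(
  rows=[
    [0, 0, -0.2, 0, 0, 0, -1],
    [0, 0, -0.5, 0, 0, 0, -1],
    [0.1, 0.25, -0.56, -0.003, -0.001, 0, -1],
    [0.2, 0.5, -0.56, -0.003, -0.001, -0.02, -1],
    [0.35, 0.75, -0.56, -0.003, -0.001, -0.04, -1],
    [0.5, 1, -0.56, -0.003, -0.001, -0.041, -1],
    [0.5, 1, -0.56, -0.003, -0.001, -0.041, -1],
  ],
)

```text
clock: 21.42
position: [474.5, 137.8, 293.3]
ee_rot: [0.992, -0.126, -0.002, 0.002]
contact_force: [1.0, -0.4, -0.6]
gripper_width: 45.1
grasp_force: 61.9
```

```bash
python3 m.py r-135,137,120,-14.1 r-135,137,57,-14.1; python3 held.py
```

```text
clk 21.43 grasp w [473.9 137.2 138.3] rail [-157.1  215.4  138.3] yaw -14.5 F [ 1.  -0.4 -0.6] T [ 0.1  0.  -0. ] gw 45.1 gf 61.9
[0.1112 0.3944 0.0929] [ 0.0014  0.0009 -0.0021] rows>= 2
[0.1121 0.393  0.4079] [ 0.0014  0.0009 -0.0021] rows>= 2
top foot n 60 med [ 59.2  -2.6 -19.9] xmax 72.28132023537025 dir y/x,z/x [ 0.1 -8.1] [ -0. -19.]
top wood n 34 [-26.7 -24.9 -32.1] [ 22.8 -10.1  23.1]
scene foot n 104 med [ 54.5   4.1 -18.8] xmax 73.17766689702967 dir y/x,z/x [-0.   4.3] [ -0.  -18.1]
scene wood n 419 [-25.5 -26.7 -29.9] [39.1 26.6 26.9]
```

Emit:
carry_out(
  rows=[
    [0.06, 0.2, 0.05, 0, 0, -0.002, -1],
    [0.11, 0.39, 0.09, 0.001, 0.001, -0.002, -1],
    [0.11, 0.39, 0.25, 0.001, 0.001, -0.002, -1],
    [0.11, 0.39, 0.41, 0.001, 0.001, -0.002, -1],
    [0.11, 0.39, 0.41, 0.001, 0.001, -0.002, -1],
    [0.11, 0.39, 0.41, 0.001, 0.001, -0.002, -1],
  ],
)

```text
clock: 22.28
position: [477.7, 61.1, 212.3]
ee_rot: [0.993, -0.119, 0.001, 0.0]
contact_force: [-0.7, 1.6, -0.8]
gripper_width: 45.2
grasp_force: 62.0
```

```bash
python3 m.py r-50,137,56.5,-14.1 r-50,137,51,-14.1 r-50,137,49.5,-14.1; python3 held.py
```

```text
clk 22.27 grasp w [478.2  61.   57.3] rail [-134.4  142.5   57.3] yaw -13.7 F [-0.7  1.6 -0.8] T [ 0.  -0.1  0. ] gw 45.2 gf 62.0
[0.4241 0.0306 0.0055] [-0.     -0.0009  0.0023] rows>= 2
[0.424  0.0306 0.033 ] [-0.     -0.0009  0.0023] rows>= 2
[0.424  0.0306 0.0405] [-0.     -0.0009  0.0023] rows>= 2
top foot n 30 med [ 68.6  -4.2 -22.4] xmax 81.9147038868804 dir y/x,z/x [-0.  -2.2] [-0.5  6.9]
top wood n 13 [-26.6 -24.2 -23.9] [-16.2 -13.1  17.8]
scene foot n 98 med [ 53.1   2.2 -19.2] xmax 74.85004372599616 dir y/x,z/x [0.  0.3] [ -0.1 -15.6]
scene wood n 349 [-22.7 -25.5 -29.8] [38.4 24.3 27.8]
```

Emit:
carry_out(
  rows=[
    [0.1, 0.03, 0.005, 0, -0.001, 0.002, -1],
    [0.2, 0.03, 0.005, 0, -0.001, 0.002, -1],
    [0.3, 0.03, 0.005, 0, -0.001, 0.002, -1],
    [0.4, 0.03, 0.005, 0, -0.001, 0.002, -1],
    [0.42, 0.03, 0.005, 0, -0.001, 0.002, -1],
    [0.42, 0.03, 0.02, 0, -0.001, 0.002, -1],
    [0.42, 0.03, 0.034, 0, -0.001, 0.002, -1],
    [0.42, 0.03, 0.041, 0, -0.001, 0.002, -1],
    [0.42, 0.03, 0.041, 0, -0.001, 0.002, -1],
    [0.42, 0.03, 0.041, 0, -0.001, 0.002, -1],
  ],
)

```text
clock: 23.62
position: [556.2, 34.3, 205.5]
ee_rot: [0.992, -0.123, -0.001, 0.001]
contact_force: [-5.9, 1.6, 12.2]
gripper_width: 45.4
grasp_force: 63.9
```

```bash
python3 m.py
```

```text
clk 23.62 grasp w [555.9  34.1  50.5] rail [-52.5 135.4  50.5] yaw -14.1 F [-5.9  1.6 12.2] T [-0.   1.2 -0.1] gw 45.4 gf 63.9
```

Contact on the step; I'll drag towards -y, easing off slightly.

Emit:
carry_out(
  rows=[
    [0, 0.005, -0.001, 0, 0, 0, -1],
    [0, 0.01, -0.001, 0, 0, 0, -1],
    [0, 0.015, -0.001, 0, 0, 0, -1],
    [0, 0.02, -0.001, 0, 0, 0, -1],
    [0, 0.025, -0.001, 0, 0, 0, -1],
    [0, 0.03, -0.001, 0, 0, 0, -1],
    [0, 0.035, -0.001, 0, 0, 0, -1],
    [0, 0.04, -0.001, 0, 0, 0, -1],
    [0, 0.04, -0.001, 0, 0, 0, -1],
  ],
)

```text
clock: 24.75
position: [556.0, 27.5, 205.5]
ee_rot: [0.993, -0.122, 0.002, -0.001]
contact_force: [0.6, 2.3, 4.3]
gripper_width: 45.6
grasp_force: 62.9
```

```bash
python3 m.py
```

```text
clk 24.75 grasp w [556.6  27.7  50.5] rail [-50.2 129.4  50.5] yaw -14.0 F [0.6 2.3 4.3] T [ 0.8 -0.2  0.2] gw 45.6 gf 62.9
```

Emit:
carry_out(
  rows=[
    [0, 0.005, 0.002, 0, 0, 0, -1],
    [0, 0.01, 0.003, 0, 0, 0, -1],
    [0, 0.015, 0.003, 0, 0, 0, -1],
    [0, 0.02, 0.003, 0, 0, 0, -1],
    [0, 0.025, 0.003, 0, 0, 0, -1],
    [0, 0.03, 0.003, 0, 0, 0, -1],
    [0, 0.035, 0.003, 0, 0, 0, -1],
    [0, 0.04, 0.003, 0, 0, 0, -1],
    [0, 0.04, 0.003, 0, 0, 0, -1],
  ],
)

```text
clock: 25.88
position: [552.6, 19.4, 202.3]
ee_rot: [0.992, -0.123, -0.002, 0.0]
contact_force: [-0.8, 7.3, 0.0]
gripper_width: 45.2
grasp_force: 62.3
```

```bash
python3 m.py
```

```text
clk 25.88 grasp w [552.1  19.4  47.3] rail [-52.6 120.2  47.3] yaw -14.1 F [-0.8  7.3  0. ] T [2.  0.5 0.3] gw 45.2 gf 62.3
```

Emit:
carry_out(
  rows=[
    [0, -0.005, 0, 0, 0, 0, -1],
    [0, -0.008, 0.005, 0, 0, 0, -1],
    [0, -0.008, 0.015, 0, 0, 0, -1],
    [0, -0.008, 0.025, 0, 0, 0, -1],
    [0, -0.008, 0.033, 0, 0, 0, -1],
    [0, -0.008, 0.036, 0, 0, 0, -1],
    [0, -0.008, 0.036, 0, 0, 0, -1],
  ],
)

```text
clock: 26.75
position: [553.5, 19.9, 196.3]
ee_rot: [0.992, -0.123, -0.001, 0.001]
contact_force: [-1.8, -2.1, 5.5]
gripper_width: 45.3
grasp_force: 62.8
```

```bash
python3 m.py
```

```text
clk 26.75 grasp w [553.2  19.8  41.3] rail [-51.6 120.8  41.3] yaw -14.1 F [-1.8 -2.1  5.5] T [-0.3  0.6  0. ] gw 45.3 gf 62.8
```

Emit:
carry_out(
  rows=[
    [0, 0, 0, 0, 0, 0, 0],
    [0, 0, 0, 0, 0, 0, 1],
    [0, 0, 0, 0, 0, 0, 1],
    [0, 0, 0, 0, 0, 0, 1],
    [0, 0, -0.15, 0, 0, 0, 1],
    [0, 0, -0.4, 0, 0, 0, 1],
    [-0.1, 0, -0.65, 0, 0, 0, 1],
    [-0.3, 0, -0.9, 0, 0, 0, 1],
    [-0.6, 0, -1, 0, 0, 0, 1],
    [-0.6, 0, -1, 0, 0, 0, 1],
  ],
)

```text
clock: 28.0
position: [434.9, 49.6, 398.2]
ee_rot: [0.993, -0.122, 0.001, -0.001]
contact_force: [1.1, 0.9, 0.4]
gripper_width: 85.4
grasp_force: 0.0
```

```bash
python3 m.py r-10,-241,250,-104.1; python3 blk.py
python3 - <<'E'
from h import *
RW=R.from_euler('z',np.radians(-14.1)); O=np.array([573.8,-110,0])
for n in("top","scene"):
    im,d,P,c=grab(n)
    L=RW.inv().apply((P-O).reshape(-1,3)).reshape(P.shape)
    m=(L[...,2]>100)&(L[...,2]<185)&(L[...,1]>-285)&(L[...,1]<-205)&(abs(L[...,0]-60)<60)
    q=L[m]; print(n,len(q),np.median(q,0) if len(q) else 0)
    if n=="scene": save(cv2.resize(im[150:350,180:500],None,fx=2,fy=2),"pics/s3.png")
E
```

```text
clk 28.0 grasp w [435.3  49.9 243.2] rail [-173.3  121.4  243.2] yaw -14.0 F [1.1 0.9 0.4] T [ 0. -0.  0.] gw 85.4 gf 0.0
[ 0.8156  1.8105 -0.0377] [-0.0011  0.0003  0.5004] rows>= 9
top [310. 235.] (array([551.6,  19.1]), array([45.5, 49.6]), 75.4) 56.2 322
top [356. 246.] (array([520.8, -98. ]), array([42.6, 49.4]), 76.1) 56.2 308
scene [303. 243.] (array([522. , -96.3]), array([46.6, 50.9]), 77.5) 57.6 233
scene [337. 266.] (array([553.5,  20.5]), array([47.1, 49.4]), 76.3) 57.6 265
top 179 [  64.24443475 -241.93241594  170.36947199]
scene 117 [  68.38497999 -240.60497726  171.55914525]
```

View pics/s3.png

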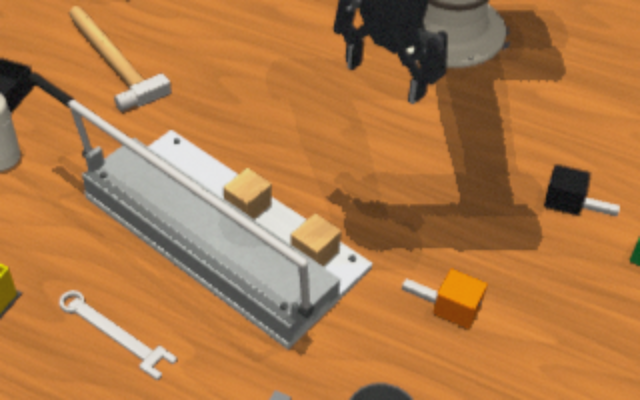

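Both blocks are home: the crop shows them flat on the plate at (247,193) and (316,238), tops at z≈57. The open bail's handle is at rail (65,-241,166). I'll go and shut it.

Emit:
carry_out(
  rows=[
    [0, 0.15, -0.04, 0, 0, 0.055, 1],
    [0, 0.3, -0.04, 0, 0, 0.11, 1],
    [0, 0.45, -0.04, 0, 0, 0.165, 1],
    [0, 0.6, -0.04, 0, 0, 0.22, 1],
    [0, 0.75, -0.04, 0, 0, 0.275, 1],
    [0.1, 0.9, -0.04, 0, 0, 0.33, 1],
    [0.2, 1, -0.04, 0, 0, 0.385, 1],
    [0.4, 1, -0.04, 0, 0, 0.44, 1],
    [0.6, 1, -0.04, 0, 0, 0.5, 1],
    [0.6, 1, -0.04, 0, 0, 0.5, 1],
  ],
)

```text
clock: 29.45
position: [508.1, -175.0, 401.2]
ee_rot: [-0.614, 0.789, 0.002, -0.002]
contact_force: [-0.2, 0.3, -0.0]
gripper_width: 85.3
grasp_force: 0.0
```

```bash
python3 m.py r64.5,-242,235,-104.1 r64.5,-242,166,-104.1
```

```text
clk 29.45 grasp w [ 507.2 -175.1  246.2] rail [-48.7 -79.3 246.2] yaw -104.3 F [-0.2  0.3 -0. ] T [-0.1  0.   0. ] gw 85.3 gf 0.0
[ 0.8132 -0.5645  0.0544] [ 0.0017 -0.0006 -0.001 ] rows>= 4
[ 0.8125 -0.5664  0.3994] [ 0.0017 -0.0006 -0.001 ] rows>= 4
```

Emit:
carry_out(
  rows=[
    [0.25, -0.15, 0, 0, 0, 0, 1],
    [0.5, -0.3, 0, 0, 0, 0, 1],
    [0.75, -0.45, 0, 0.001, 0, -0.001, 1],
    [0.81, -0.565, 0.03, 0.001, 0, -0.001, 1],
    [0.81, -0.565, 0.05, 0.001, 0, -0.001, 1],
    [0.81, -0.565, 0.2, 0.001, 0, -0.001, 1],
    [0.81, -0.565, 0.4, 0.001, 0, -0.001, 1],
    [0.81, -0.565, 0.4, 0.001, 0, -0.001, 1],
    [0.81, -0.565, 0.4, 0.001, 0, -0.001, -1],
    [0.81, -0.565, 0.4, 0.001, 0, -0.001, -1],
    [0.81, -0.565, 0.4, 0.001, 0, -0.001, -1],
    [0.81, -0.565, 0.4, 0.001, 0, -0.001, -1],
  ],
)

```text
clock: 30.95
position: [575.4, -358.6, 325.1]
ee_rot: [-0.616, 0.788, -0.002, 0.001]
contact_force: [-1.3, 1.1, 7.2]
gripper_width: 12.7
grasp_force: 38.5
```

Run:
```python
import math,subprocess
w=[]
for a in (1.65,1.5,1.35,1.2,1.05,.9,.75,.6,.45,.3,.15,0): w.append(f"r{55-100*math.cos(a):.1f},-242,{69+100*math.sin(a):.1f},-104.1")
print(subprocess.run(["python3","m.py"]+w,capture_output=True,text=True).stdout)
```

```text
clk 30.95 grasp w [ 576.1 -359.   170.1] rail [  62.9 -240.9  170.1] yaw -104.0 F [-1.3  1.1  7.2] T [ 0.6  0.4 -0. ] gw 12.7 gf 38.5
[ 0.0064 -0.004   0.0072] [-0.0016 -0.0005  0.0008] rows>= 1
[0.0062 0.071  0.0069] [-0.0016 -0.0005  0.0008] rows>= 1
[0.006  0.1451 0.017 ] [-0.0016 -0.0005  0.0008] rows>= 1
[0.0058 0.2167 0.0386] [-0.0016 -0.0005  0.0008] rows>= 1
[0.0056 0.2848 0.0708] [-0.0016 -0.0005  0.0008] rows>= 1
[0.0054 0.347  0.1125] [-0.0016 -0.0005  0.0008] rows>= 2
[0.0052 0.4023 0.1627] [-0.0016 -0.0005  0.0008] rows>= 2
[0.005  0.4491 0.221 ] [-0.0016 -0.0005  0.0008] rows>= 2
[0.0048 0.4869 0.2858] [-0.0016 -0.0005  0.0008] rows>= 2
[0.0046 0.5147 0.3552] [-0.0016 -0.0005  0.0008] rows>= 3
[0.0045 0.5321 0.4286] [-0.0016 -0.0005  0.0008] rows>= 3
[0.0044 0.538  0.5031] [-0.0016 -0.0005  0.0008] rows>= 3
```

Emit:
carry_out(
  rows=[
    [0, 0.04, 0, 0, 0, 0, -1],
    [0, 0.09, 0.004, 0, 0, 0, -1],
    [0, 0.145, 0.014, 0, 0, 0, -1],
    [0, 0.217, 0.036, 0, 0, 0, -1],
    [0, 0.285, 0.068, 0, 0, 0, -1],
    [0, 0.347, 0.11, 0, 0, 0, -1],
    [0, 0.402, 0.16, 0, 0, 0, -1],
    [0, 0.449, 0.218, 0, 0, 0, -1],
    [0, 0.487, 0.284, 0, 0, 0, -1],
    [0, 0.515, 0.353, 0, 0, 0, -1],
    [0, 0.532, 0.426, 0, 0, 0, -1],
    [0, 0.532, 0.426, 0, 0, 0, -1],
  ],
)

```text
clock: 32.45
position: [471.9, -332.9, 238.2]
ee_rot: [-0.616, 0.788, -0.001, 0.0]
contact_force: [2.2, -1.0, -4.8]
gripper_width: 11.7
grasp_force: 71.7
```

```bash
python3 m.py r-45,-242,68,-104.1 r-45,-242,66,-104.1
```

```text
clk 32.45 grasp w [ 472.2 -333.1   83.2] rail [ -44.2 -241.2   83.2] yaw -104.0 F [ 2.2 -1.  -4.8] T [-0.4 -0.8  0.1] gw 11.7 gf 71.7
[0.0047 0.0023 0.0759] [-0.0008 -0.0003  0.0007] rows>= 1
[0.0047 0.0024 0.0859] [-0.0008 -0.0003  0.0007] rows>= 1
```

Emit:
carry_out(
  rows=[
    [0, 0.002, 0.03, 0, 0, 0, -1],
    [0, 0.003, 0.06, 0, 0, 0, -1],
    [0, 0.003, 0.075, 0, 0, 0, -1],
    [0, 0.003, 0.085, 0, 0, 0, -1],
    [0, 0.003, 0.09, 0, 0, 0, -1],
    [0, 0.003, 0.09, 0, 0, 0, -1],
  ],
)

```text
clock: 33.2
position: [470.5, -332.6, 221.1]
ee_rot: [-0.616, 0.788, -0.0, -0.0]
contact_force: [-3.4, 1.7, 6.5]
gripper_width: 11.9
grasp_force: 74.2
```

```bash
python3 m.py r-45,-242,66,-104.1
```

```text
clk 33.2 grasp w [ 470.5 -332.8   66.1] rail [ -45.9 -241.2   66.1] yaw -104.0 F [-3.4  1.7  6.5] T [0.4 0.5 0. ] gw 11.9 gf 74.2
[ 0.0045 -0.0045  0.0007] [ 0.     -0.0002  0.0006] rows>= 1
```

Emit:
carry_out(
  rows=[
    [0, 0, 0.01, 0, 0, 0, -1],
    [0, 0, 0.015, 0, 0, 0, -1],
    [0, 0, 0.015, 0, 0, 0, -1],
  ],
)

```text
clock: 33.58
position: [470.6, -332.7, 217.1]
ee_rot: [-0.616, 0.788, 0.0, -0.001]
contact_force: [-3.2, 0.4, 2.9]
gripper_width: 11.9
grasp_force: 74.9
```

Emit:
carry_out(
  rows=[
    [0, 0, -0.015, 0, 0, 0, 0],
    [0, 0, -0.015, 0, 0, 0, 1],
    [0, 0, -0.015, 0, 0, 0, 1],
    [0, 0, -0.015, 0, 0, 0, 1],
    [0, 0, -0.2, 0, 0, 0, 1],
    [0, 0, -0.5, 0, 0, 0, 1],
    [0, 0, -0.8, 0, 0, 0, 1],
    [-0.3, 0.3, -0.9, 0, 0, 0, 1],
    [-0.6, 0.5, -0.9, 0, 0, 0, 1],
    [-0.6, 0.5, -0.9, 0, 0, 0, 1],
  ],
)

```text
clock: 34.83
position: [401.3, -190.3, 397.9]
ee_rot: [-0.616, 0.788, -0.001, 0.001]
contact_force: [0.2, 0.7, 0.4]
gripper_width: 85.3
grasp_force: 0.0
```

```bash
python3 m.py; python3 blk.py
python3 - <<'E'
from h import *
RW=R.from_euler('z',np.radians(-14.1)); O=np.array([573.8,-110,0])
for n in("top","scene"):
    im,d,P,c=grab(n)
    L=RW.inv().apply((P-O).reshape(-1,3)).reshape(P.shape)
    m=(L[...,2]>55)&(L[...,2]<120)&(L[...,1]>-275)&(L[...,1]<-208)&(abs(L[...,0]+45)<40)
    q=L[m]; print(n,len(q),np.median(q,0),np.percentile(q[:,2],90) if len(q) else 0)
    if n=="scene": save(cv2.resize(im[150:350,180:500],None,fx=2,fy=2),"pics/s4.png")
E
```

```text
clk 34.83 grasp w [ 401.7 -190.4  242.9] rail [-147.4 -119.9  242.9] yaw -103.9 F [0.2 0.7 0.4] T [ 0. -0.  0.] gw 85.3 gf 0.0
top [310. 239.] (array([540.6,  22. ]), array([44.8, 26.9]), 75.4) 57.0 175
top [355. 250.] (array([510.5, -95.7]), array([43. , 27.8]), 76.4) 57.2 182
scene [333. 270.] (array([570.1,  17.2]), array([44.8, 14.9]), 83.8) 57.1 88
top 142 [ -46.0421312  -240.54355079   71.11155592] 75.62558662089324
scene 89 [ -42.27447045 -240.71913612   71.92710266] 75.2958791536026
```

View pics/s4.png

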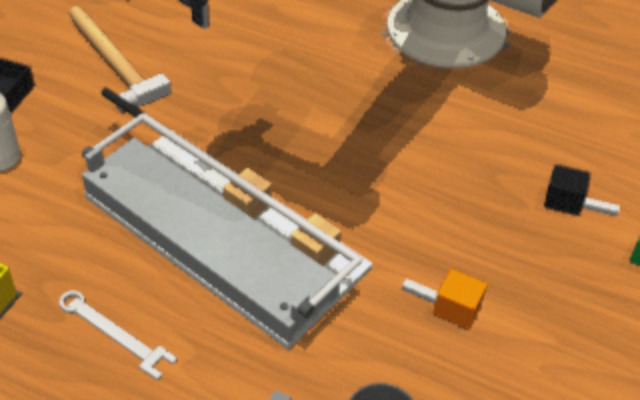

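```bash
python3 -c "
from bench import arm
print(arm.job_done())"
```

```text
the job is handed in; nothing more can be done
None
```

The job is handed in at about 35 s: by my camera readings, both wooden blocks on the bench (only two were there) stand flat in their grooves, the bail is shut over them, and I moved nothing else; the hand-in returned no verdict.

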